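Nest the empty tubs and tidy the tape rolls

TASK

Clear the packing bench: nest the three grey tubs squarely inside one another, fully home, as one level stack on the round mat. One tub still holds a tape roll, so take that roll out and stand it upright on the empty mark of the roll board, and bring the other two rolls onto the centres of their own marks so that all three stand in a straight, even row. Do not knock over any roll or tub, and leave the bottle, the carton and the caliper alone.

Things in the scene. Friction and masses are not known exactly. Their poses are not given: they have to be found in the camera images.
- tub_a: grey plastic tub, one of three alike, 152 (x) x 116 (y) mm at the rim, 66 high. Rim: upright band 9 mm thick, 20 tall, all round (pinch it from above, one finger inside); below it 3 mm walls slope in to a 103 x 67 mm foot, floor 4 mm. Set squarely in another (either way round) it rests band on band, 20 mm higher, 2.5 mm play. Origin: centre of underside, z up. Starts upright, any yaw
- tub_b: grey plastic tub, one of three alike, 152 (x) x 116 (y) mm at the rim, 66 high. Rim: upright band 9 mm thick, 20 tall, all round (pinch it from above, one finger inside); below it 3 mm walls slope in to a 103 x 67 mm foot, floor 4 mm. Set squarely in another (either way round) it rests band on band, 20 mm higher, 2.5 mm play. Origin: centre of underside, z up. Starts upright, any yaw
- tub_c: grey plastic tub, one of three alike, 152 (x) x 116 (y) mm at the rim, 66 high. Rim: upright band 9 mm thick, 20 tall, all round (pinch it from above, one finger inside); below it 3 mm walls slope in to a 103 x 67 mm foot, floor 4 mm. Set squarely in another (either way round) it rests band on band, 20 mm higher, 2.5 mm play. Origin: centre of underside, z up. Starts upright, any yaw
- mat: round dark rubber mat, 210 mm across, less than 1 mm thick, lying on the bench: the place of the stack. One of the three tubs already stands on it at the start, more or less in the middle. Origin: its centre
- board: plywood roll board fixed on the bench, 80 mm (x) by 290 mm (y), 6 mm thick, with three marks in a straight line along its y, 95 mm apart (at y = -95, 0 and 95 mm). Origin: centre of the underside
- roll_a: tape roll wrapped in black plastic with a small white label: an upright cylinder 50 mm across, 110 mm tall. Origin: centre of its lower end, z along its axis. At the start it stands inside one of the three tubs, any of them, its lower end 4 mm above the bench; it belongs on mark_a
- roll_b: tape roll wrapped in black plastic with a small white label: an upright cylinder 50 mm across, 110 mm tall. Origin: centre of its lower end, z along its axis. At the start it stands on the board, 10 to 25 mm off its mark, mark_b
- roll_c: tape roll wrapped in black plastic with a small white label: an upright cylinder 50 mm across, 110 mm tall. Origin: centre of its lower end, z along its axis. At the start it stands on the board, 10 to 25 mm off its mark, mark_c
- mark_a: round mark on the board, a grey disc 52 mm across in a white ring 64 mm across, flat. Origin: its centre, on the board's upper face, 6 mm above the bench. The empty one of the three marks
- mark_b: round mark on the board, a grey disc 52 mm across in a white ring 64 mm across, flat. Origin: its centre, on the board's upper face, 6 mm above the bench. The one partly covered by roll_b
- mark_c: round mark on the board, a grey disc 52 mm across in a white ring 64 mm across, flat. Origin: its centre, on the board's upper face, 6 mm above the bench. The one partly covered by roll_c
- bottle: bystander: white plastic bottle, 62 mm across, 200 mm tall, standing loose. Origin: centre of the underside
- carton: bystander: small closed cardboard carton, 75 (x) x 95 (y) x 80 mm high, loose. Origin: centre of the underside
- caliper: bystander: steel caliper lying loose and flat, 170 mm long (its y), 53 mm across the jaws, 12 mm high. Origin: centre of its beam, underside

How it is judged:
At the end, for the whole second after the job is handed in: Tubs nested in any order, level, fully home (top tub's underside under 44 mm high, each 15 mm or more above the next, centres within 8 mm), within 45 mm of the mat's centre. Rolls upright on the board, each within 8 mm of its own mark's centre, roll_a on the empty one. All at rest (height (world z) of each of tub_a, tub_b, tub_c below 0.044 m and angle between each of tub_a, tub_b, tub_c's own z axis and vertical below 0.06 rad and horizontal distance between each of tub_a, tub_b, tub_c and mat below 0.045 m and linear speed of each of tub_a, tub_b, tub_c, roll_a, roll_b, roll_c below 0.02 m/s and horizontal distance between tub_a and tub_b below 0.008 m and distance between tub_a and tub_b above 0.015 m and horizontal distance between each of tub_a, tub_b and tub_c below 0.008 m and distance between each of tub_a, tub_b and tub_c above 0.015 m and horizontal distance between roll_a and mark_a below 0.008 m and angle between each of roll_a, roll_b, roll_c's own z axis and vertical below 0.08 rad and height (world z) of each of roll_a, roll_b, roll_c below 0.012 m and horizontal distance between roll_b and mark_b below 0.008 m and horizontal distance between roll_c and mark_c below 0.008 m); the robot touches nothing.
It fails at once if a roll is knocked over (angle between any of roll_a, roll_b, roll_c's own z axis and vertical above 0.7 rad).
It fails at once if a tub is tipped right over (angle between any of tub_a, tub_b, tub_c's own z axis and vertical above 1 rad).
It fails at once if the bottle, the carton or the caliper is pushed away (more than 30 mm) or knocked over (distance of any of bottle, carton, caliper from where it was at the start of the episode above 0.03 m or angle between any of bottle, carton, caliper's own z axis and vertical above 0.5 rad).
It also fails if it takes over 72 s, if anything falls off the work surface, if the arm or the gripper's body presses on something with over 40 N, if the wrist force passes 120 N, or if a joint passes its speed limit or range.

ROBOT

A 6-joint arm with a two-finger parallel gripper is mounted at the origin on the work surface. World frame = base frame: x ahead of the robot, y to its left, z up, the work surface at z = 0. Lengths are in m, angles in rad, forces in N, time in s.
With the tool pointing down it reaches from about 0.225 to 0.875 m from the base axis. Payload 3.4 kg.
Tool frame: the origin (TCP) lies where the fingers leave the gripper's body, on its centre line; the fingertips stand 73 mm ahead of it and the grasp point (between the pads) lies 54 mm ahead of it (manip.pinch_z is the distance from the TCP to the grasp point, in m); z points along the fingers, y is the line along which they close (so a half turn about z gives the same grasp; the last joint's range is limited). The gripper opens to 85 mm and grips with 20 to 120 N. Pads are 22 mm wide; open, the fingers measure 114 mm over their backs; the gripper's body (76 mm by 85 mm) begins 54 mm behind the grasp point. The pads swing forward as they close: fully open they stand 13 mm farther back than shut.
Start: joints at [-1.456, 0.276, 1.505, -0, 1.361, -0.121], TCP at [0.134, -0.559, 0.304] pointing down, gripper open.
Joint ranges: [-2.89, 2.89], [-0.75, 2.08], [0.22, 2.7], [-1.18, 4.32], [0.11, 2.71], [-2.7, 2.7]. Speed limits (rad/s): [2.57, 2.57, 3.14, 3.14, 3.14, 3.14].

INTERFACE

Orientations are given as a unit quaternion [w, x, y, z].
In Python, from rig import readout, imaging, manip gives the robot as it stands. The module is installed in compiled form; this text tells all that it offers.
- The arm moves only by the tool servo_tool, never from a script. Its argument "moves" is a list of rows, each an object with "dp": the shift along the tool's x, y, z in units of 0.2 m (1.0 is 0.2 m), a list of three; "delta_rot": the turn, a rotation vector about the tool's x, y, z in units of 0.1 rad (1.0 is 0.1 rad), a list of three; "fingers": the opening, from 0 (shut) to 1 (fully open). In form: [{"dp": [dx, dy, dz], "delta_rot": [wx, wy, wz], "fingers": fingers}, ...]. A call has 1 to 5 rows; each row shifts and turns the commanded pose from where the row before left it, along the tool's axes as they then stand; what a row does not reach is not made up. A row lasts 1/10 s, in which the tool goes at most 50 mm and 8.59 degrees, less where a joint would pass 70% of its speed; a pose out of reach is approached as far as the arm can. A call with a number of a shift or a turn outside -1 to 1 is refused whole. A call with a gripper value outside its range is refused whole. The fingers move at their own pace and stop on an object; "force" is the grip in N (left out, the last holds). Time passes only in rows, so rows that do not move let the fingers close. It gives the time, the measured TCP pose, the force, the opening and the grip force at its end, in the units of the state.
- readout.get_state(): the state, without advancing time (a new reading comes with each control period).
- imaging.get_image(name): name is "scene" or "top" or "wrist"; returns (picture, depth): 384x512x3 uint8, red, green, blue; 384x512 float32, m along the optical axis (not along the pixel's ray), 0 where there is no reading.
- imaging.calibration(name): a dict with "intrinsics" (3x3 intrinsics, pixels), "R" (3x3) and "t" (3): a world point X has camera coordinates R X + t; the wrist camera has in their place "hand_eye" (4x4, takes a point from camera to tool coordinates, whose origin is the TCP and whose axes are the flange's). Camera axes: x right, y down, z forward; pixel columns grow to the right and rows downward; lengths in m; the calibration is good to about 2 mm. A picture is of the moment at which its call begins: read the wrist's pose just before it. calibration takes no time and is no camera call.
- manip.sign_off(): hands the job in; it is judged then, once.
The state is a dict: "clock": time; "qpos": joint angles; "qd": joint speeds; "effort": joint torques, N m; "position": TCP position; "ee_rot": TCP orientation; "contact_force": force on the tool from outside, world axes, zero at the start; "moment": the same for the moment, N m; "width": finger opening in m; "gripper_force": force on a finger pad.
Only numpy, scipy, OpenCV 4.12 (cv2) and the standard library are available. Lean on these libraries where they do the work, as an engineer would, in place of code of your own. Each camera call takes 0.05 s, during which the arm holds its last target. There are 200 camera calls.

## Working session

There is one attempt and no reset: what is moved stays moved. The work goes in short steps, Python scripts to look and compute and a tool call to move; the robot and the scene stay as the last step left them, time stands still between calls to the robot, and variables do not carry over. Pictures are saved under pics/ and viewed, at most 10 in all, crops included, and the job is handed in when it is done.

Besides the shell and the picture viewer there is one more tool, called after "Request:" as name(argument=value, ...) on one line, values as JSON. servo_tool: Moves the arm, as the interface text tells. Its arguments: {"type":"object","properties":{"moves":{"type":"array"},"force":{"type":"number"}},"required":["moves"]}

```bash
mkdir -p pics; cat > h.py <<'E'
import numpy as np, cv2
from rig import readout, imaging, manip
from scipy.spatial.transform import Rotation as Ro
def cloud(name):
    s=readout.get_state(); im,d=imaging.get_image(name); c=imaging.calibration(name)
    K=np.array(c['intrinsics']); v,u=np.indices(d.shape)
    P=np.stack([(u-K[0,2])*d/K[0,0],(v-K[1,2])*d/K[1,1],d],-1)
    if 'R' in c: W=(P-np.array(c['t']))@np.array(c['R'])
    else:
        H=np.array(c['hand_eye']); q=s['ee_rot']; R=Ro.from_quat([q[1],q[2],q[3],q[0]]).as_matrix()
        W=(P@H[:3,:3].T+H[:3,3])@R.T+np.array(s['position'])
    W[d==0]=np.nan
    return im,d,W
def save(n,im): cv2.imwrite('pics/'+n,im[...,::-1])
E
python3 - <<'E'
from h import *
s=readout.get_state();print(s)
im,d,W=cloud('top');save('top.png',im);np.savez('top.npz',im=im,d=d,W=W)
im,d,W=cloud('scene');save('scene.png',im);np.savez('scene.npz',im=im,d=d,W=W)
print(imaging.calibration('top'),imaging.calibration('wrist'),manip.pinch_z)
E
```

```text
{'clock': 0.0, 'qpos': array([-1.45598379e+00,  2.76614757e-01,  1.50614014e+00,  8.76709640e-06,
        1.36067100e+00, -1.20998724e-01]), 'qd': array([ 0.00079391, -0.00055718,  0.0003632 ,  0.00122498,  0.00042315,
       -0.00020117]), 'effort': array([ 9.79814536e-05, -4.16774976e+01, -2.45805645e+01,  7.70283668e-05,
        1.12614143e-02, -1.55786330e-05]), 'position': array([ 0.13429153, -0.55869964,  0.30302551]), 'ee_rot': array([-9.16604304e-04,  9.93056871e-01,  1.17631677e-01,  7.12146312e-06]), 'contact_force': array([ 0.70381636, -0.18895123, -0.64236093]), 'moment': array([ 0.04177866, -0.00388697, -0.00827111]), 'gripper_force': 0.0, 'width': 0.08566910758995107}
{'intrinsics': array([[450.93542539,   0.        , 256.27620819],
       [  0.        , 450.93542539, 186.56285974],
       [  0.        ,   0.        ,   1.        ]]), 'R': array([[ 0.02769913, -0.99959406, -0.00666935],
       [-0.99715031, -0.02716182, -0.07038112],
       [ 0.07017139,  0.00859984, -0.99749788]]), 't': array([-0.01631122,  0.54458872,  1.03105963])} {'intrinsics': array([[326.28160433,   0.        , 260.47103613],
       [  0.        , 326.28160433, 187.28323255],
       [  0.        ,   0.        ,   1.        ]]), 'hand_eye': array([[ 8.69671407e-04, -9.53596508e-01, -3.01086274e-01,
         7.64229558e-02],
       [ 9.99998515e-01,  3.81343318e-04,  1.68065602e-03,
        -1.05943265e-03],
       [-1.48785047e-03, -3.01087288e-01,  9.53595423e-01,
        -7.01331885e-02],
       [ 0.00000000e+00,  0.00000000e+00,  0.00000000e+00,
         1.00000000e+00]])} 0.0539
```

View pics/top.png

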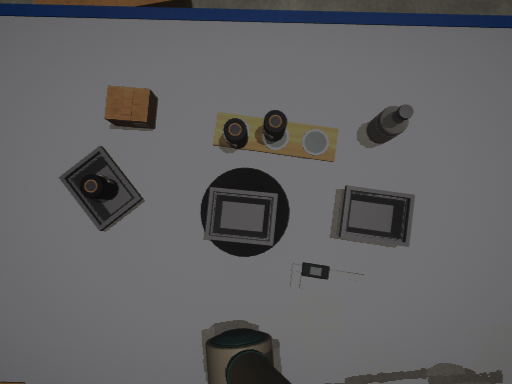

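View pics/scene.png

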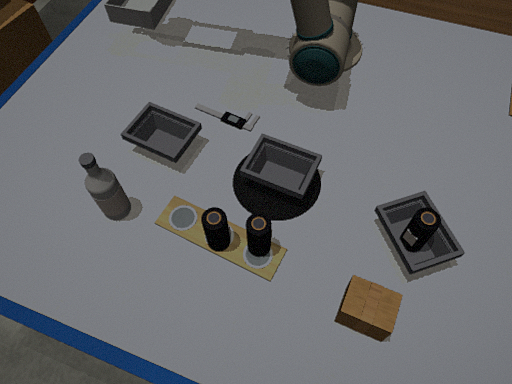

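The top view shows the board with its empty mark at (316,142) and rolls at (236,131) and (275,124). The mat tub is at (242,216), a free tub at (377,215), and the tub holding a roll at (101,187). The carton is at (131,104), the bottle at (387,125) and the caliper at (330,271). The scene view agrees with this.

```bash
cat > m.py <<'E'
from h import *
def tubs(W,regs,zl=.058,zh=.074):
    for n,(u0,u1,v0,v1) in regs.items():
        P=W[v0:v1,u0:u1].reshape(-1,3); P=P[(P[:,2]>zl)&(P[:,2]<zh)]
        r=cv2.minAreaRect((P[:,:2]*1000).astype(np.float32)); print(n,len(P),r,P[:,2].mean().round(4))
def rolls(W,regs,lo,hi):
    from scipy.optimize import least_squares
    for n,(u0,u1,v0,v1) in regs.items():
        P=W[v0:v1,u0:u1].reshape(-1,3); P=P[(P[:,2]>lo)&(P[:,2]<hi)]
        c,r=cv2.minEnclosingCircle((P[:,:2]*1000).astype(np.float32)); print(n,len(P),c,r,np.median(P[:,2]))
E
python3 - <<'E'
from m import *
f=np.load('top.npz');W=f['W'];im=f['im']
tubs(W,dict(L=(55,150,140,235),M=(200,285,180,250),R=(332,420,180,250)))
rolls(W,dict(inL=(75,125,165,205),b1=(220,250,113,152),b2=(260,290,105,145)),.106,.125)
hsv=cv2.cvtColor(im,cv2.COLOR_RGB2HSV)
# board: height 6 mm wooden
m=(hsv[...,1]>70)&(hsv[...,0]>12)&(hsv[...,0]<35); m[:100]=0;m[170:]=0;m[:,:205]=0;m[:,345:]=0
P=W[m]; print('board',len(P),cv2.minAreaRect((P[:,:2]*1000).astype(np.float32)),np.nanmedian(P[:,2]))
g=(im.min(2)>150); 
u,v=316,142
print(W[v,u],im[v,u], W[125,160],W[200,300])
# empty mark by centroid of non-wood in window
w=np.zeros(m.shape,bool); w[126:158,300:332]=1
q=w&(hsv[...,1]<60); print('mark',q.sum(),np.nanmean(W[q],0),cv2.minEnclosingCircle((W[q][:,:2]*1000).astype(np.float32)))
# mat
dk=(im.max(2)<45); dk[:165]=0;dk[260:]=0;dk[:,:198]=0;dk[:,292:]=0
P=W[dk&(abs(W[...,2])<.006)]; print('mat',cv2.minEnclosingCircle((P[:,:2]*1000).astype(np.float32)))
for n,(a,b,c,d) in dict(bottle=(365,415,100,145),carton=(100,160,80,132)).items():
    P=W[c:d,a:b].reshape(-1,3);P=P[P[:,2]>.03];print(n,P.min(0),P.max(0))
big=cv2.resize(im[100:170,205:345],None,fx=5,fy=5,interpolation=cv2.INTER_CUBIC);save('board.png',big)
E
```

```text
L 1190 ((529.9660034179688, 347.4388427734375), (153.54074096679688, 117.73051452636719), 39.9157600402832) 0.0665
M 968 ((475.8928527832031, 30.03325653076172), (151.8138885498047, 116.05359649658203), 85.95829010009766) 0.0671
R 1047 ((484.69024658203125, -270.9932556152344), (153.1253662109375, 115.98544311523438), 83.61235809326172) 0.0668
inL 454 (530.6475830078125, 348.10137939453125) 25.288427352905273 0.11524535360920782
b1 433 (659.5676879882812, 46.31822204589844) 25.267915725708008 0.11746737561789167
b2 431 (679.3594360351562, -38.261619567871094) 25.0517578125 0.11749322954692416
board 2300 ((666.280517578125, -43.05931091308594), (288.5167236328125, 79.78584289550781), 83.46700286865234) 0.007598639549074628
[ 0.65494371 -0.13951216  0.00956781] [86 89 87] [0.68749239 0.23332692 0.00165031] [ 0.51704945 -0.10523068  0.00228461]
mark 588 [ 0.65639933 -0.13778255  0.00794498] ((657.7100219726562, -139.44915771484375), 52.899112701416016)
mat ((486.4058532714844, 25.461885452270508), 104.65589904785156)
bottle [ 0.6547159  -0.3181846   0.03099301] [ 0.71637268 -0.25719692  0.20503431]
carton [0.67747309 0.24030532 0.03025319] [0.75719252 0.33914538 0.08709099]
```

View pics/board.png

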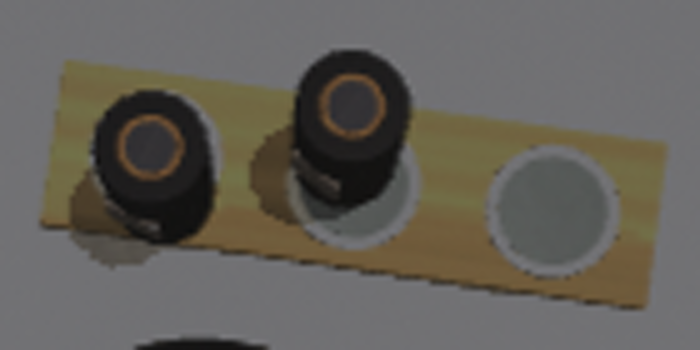

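Request:
servo_tool(moves=[{"dp": [0.179,-0.108,0],"delta_rot": [0,0,0],"fingers": 0.5},{"dp": [0.179,-0.108,0],"delta_rot": [0,0,0],"fingers": 0.5},{"dp": [0.179,-0.108,0],"delta_rot": [0,0,0],"fingers": 0.5},{"dp": [0.179,-0.108,0],"delta_rot": [0,0,0],"fingers": 0.5},{"dp": [0.179,-0.108,0],"delta_rot": [0,0,0],"fingers": 0.5}], force=70)

```text
clock: 0.6
position: [0.284, -0.4108, 0.3035]
ee_rot: [-0.0, 0.993, 0.117, -0.0]
contact_force: [1.5, -0.4, 0.2]
width: 0.0424
gripper_force: 0.0
```

Request:
servo_tool(moves=[{"dp": [0.179,-0.108,0],"delta_rot": [0,0,0],"fingers": 0.5},{"dp": [0.179,-0.108,0],"delta_rot": [0,0,0],"fingers": 0.5},{"dp": [0.179,-0.108,0],"delta_rot": [0,0,0],"fingers": 0.5},{"dp": [0.179,-0.108,0],"delta_rot": [0,0,0],"fingers": 0.5},{"dp": [0.179,-0.108,0],"delta_rot": [0,0,0],"fingers": 0.5}])

```text
clock: 1.1
position: [0.4328, -0.2639, 0.3036]
ee_rot: [-0.0, 0.993, 0.118, -0.0]
contact_force: [-0.2, -0.4, 0.2]
width: 0.0428
gripper_force: 0.0
```

Request:
servo_tool(moves=[{"dp": [0,0,0],"delta_rot": [0,0,-1],"fingers": 0.5},{"dp": [0,0,0],"delta_rot": [0,0,-1],"fingers": 0.5},{"dp": [0,0,0],"delta_rot": [0,0,-1],"fingers": 0.5},{"dp": [0,0,0],"delta_rot": [0,0,-1],"fingers": 0.5},{"dp": [0,0,0],"delta_rot": [0,0,-1],"fingers": 0.5}])

```text
clock: 1.6
position: [0.4318, -0.2652, 0.3034]
ee_rot: [-0.0, 0.932, 0.362, -0.0]
contact_force: [-1.1, -0.3, -0.0]
width: 0.043
gripper_force: 0.0
```

Request:
servo_tool(moves=[{"dp": [0,0,0],"delta_rot": [0,0,-1],"fingers": 0.5},{"dp": [0,0,0],"delta_rot": [0,0,-1],"fingers": 0.5},{"dp": [0,0,0],"delta_rot": [0,0,-1],"fingers": 0.5},{"dp": [0,0,0],"delta_rot": [0,0,-1],"fingers": 0.5},{"dp": [0,0,0],"delta_rot": [0,0,-1],"fingers": 0.5}])

```text
clock: 2.1
position: [0.4318, -0.2653, 0.3035]
ee_rot: [-0.0, 0.814, 0.581, -0.0]
contact_force: [0.7, -0.4, 1.1]
width: 0.0429
gripper_force: 0.0
```

Request:
servo_tool(moves=[{"dp": [0,0,0],"delta_rot": [0,0,-1],"fingers": 0.5},{"dp": [0,0,0],"delta_rot": [0,0,-1],"fingers": 0.5},{"dp": [0,0,0],"delta_rot": [0,0,-0.23],"fingers": 0.5}])

```text
clock: 2.4
position: [0.4317, -0.2653, 0.3035]
ee_rot: [-0.0, 0.745, 0.667, -0.0]
contact_force: [0.2, 0.3, -0.7]
width: 0.0429
gripper_force: 0.0
```

```bash
cat > st.py <<'E'
from h import *
s=readout.get_state(); q=s['ee_rot']; print('TCP',s['position'].round(4),'phi',np.degrees(2*np.arctan2(q[2],q[1])).round(2),'w',round(s['width'],4),'gf',round(s['gripper_force'],1),'F',s['contact_force'].round(1),'t',s['clock'],'q6',s['qpos'][5].round(2))
E
python3 - <<'E'
import st
from m import *
im,d,W=cloud('wrist');save('w1.png',im)
m=(W[...,2]>.058)&(W[...,2]<.074)
P=W[m];print(len(P),cv2.minAreaRect((P[:,:2]*1000).astype(np.float32)),P.min(0),P.max(0))
# profile along short axis through centre of tub
c=np.array([.4847,-.271]);n=np.array([.994,-.111]);l=np.array([.111,.994])
D=W[...,:2]-c; a=D@n;b=D@l
for k in np.arange(-64,66,3): 
    q=(abs(b-.03)<.012)&(abs(a*1000-k)<1.5); print(k,np.nanmedian(W[...,2][q]).round(4) if q.any() else None,end='; ')
E
```

```text
TCP [ 0.4317 -0.2653  0.3035] phi 83.64 w 0.0429 gf 0.0 F [ 0.2  0.3 -0.7] t 2.4 q6 -0.58
5909 ((551.0211181640625, -278.3419189453125), (151.68312072753906, 250.8365478515625), 83.68525695800781) [ 0.41908473 -0.35205582  0.05800134] [ 0.67351062 -0.18922932  0.07398213]
-64 0.0008; -61 0.0006; -58 0.0662; -55 0.0664; -52 0.0663; -49 0.0486; -46 0.047; -43 0.0453; -40 0.3119; -37 0.3111; -34 0.308; -31 0.3065; -28 0.005; -25 0.0042; -22 0.0043; -19 0.0041; -16 0.0044; -13 0.0043; -10 0.0044; -7 0.0041; -4 0.0042; -1 0.0043; 2 0.0044; 5 0.0046; 8 0.0042; 11 0.0042; 14 0.0043; 17 0.004; 20 0.0043; 23 0.004; 26 0.0045; 29 0.0043; 32 0.0083; 35 0.0186; 38 0.0295; 41 0.0398; 44 0.0463; 47 0.0537; 50 0.066; 53 0.0663; 56 0.0661; 59 None; 62 None; 65 None;
```

View pics/w1.png

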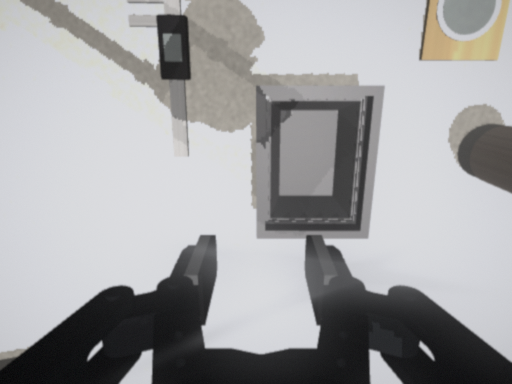

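Request:
servo_tool(moves=[{"dp": [0,0,0.2],"delta_rot": [0,0,0],"fingers": 0.35},{"dp": [0,0,0.2],"delta_rot": [0,0,0],"fingers": 0.35},{"dp": [0,0,0.2],"delta_rot": [0,0,0],"fingers": 0.35},{"dp": [0,0,0.2],"delta_rot": [0,0,0],"fingers": 0.35},{"dp": [0,0,0.11],"delta_rot": [0,0,0],"fingers": 0.35}])

```text
clock: 2.95
position: [0.4305, -0.2643, 0.1189]
ee_rot: [-0.002, 0.746, 0.666, -0.0]
contact_force: [0.6, 0.8, -1.0]
width: 0.0297
gripper_force: 0.0
```

Request:
servo_tool(moves=[{"dp": [0,0,0],"delta_rot": [0,0,0],"fingers": 0},{"dp": [0,0,0],"delta_rot": [0,0,0],"fingers": 0},{"dp": [0,0,0],"delta_rot": [0,0,0],"fingers": 0},{"dp": [0,0,0],"delta_rot": [0,0,0],"fingers": 0}], force=80)

```text
clock: 3.35
position: [0.4326, -0.266, 0.1233]
ee_rot: [0.001, 0.746, 0.666, 0.0]
contact_force: [-0.4, -0.4, -1.4]
width: 0.0074
gripper_force: 80.5
```

Request:
servo_tool(moves=[{"dp": [0,0,-0.05],"delta_rot": [0,0,0],"fingers": 0},{"dp": [0,0,-0.1],"delta_rot": [0,0,0],"fingers": 0},{"dp": [0,0,-0.1],"delta_rot": [0,0,0],"fingers": 0},{"dp": [0,0,-0.15],"delta_rot": [0,0,0],"fingers": 0},{"dp": [0,0,-0.15],"delta_rot": [0,0,0],"fingers": 0}])

```text
clock: 3.85
position: [0.4318, -0.2653, 0.2341]
ee_rot: [0.001, 0.746, 0.666, 0.0]
contact_force: [0.2, 0.1, -1.1]
width: 0.0069
gripper_force: 80.5
```

```bash
python3 - <<'E'
import st
from m import *
im,d,W=cloud('top');save('t2.png',im)
P=W[150:280,320:430].reshape(-1,3);P=P[(P[:,2]>.15)&(P[:,2]<.21)]
c=np.array([.4317,-.2653])
# plane fit of held rim excluding gripper area
Q=P[np.linalg.norm(P[:,:2]-c,axis=1)>.07]
q=Q[Q[:,2]>.155]
A=np.c_[q[:,:2]-[.4847,-.271],np.ones(len(q))];x=np.linalg.lstsq(A,q[:,2],rcond=None)[0];print(len(q),x,cv2.minAreaRect((q[:,:2]*1000).astype(np.float32)))
E
```

```text
TCP [ 0.4318 -0.2653  0.2341] phi 83.58 w 0.0069 gf 80.5 F [ 0.2  0.1 -1.1] t 3.85 q6 -0.58
1254 [0.03052345 0.06006637 0.1712663 ] ((485.68096923828125, -268.5567626953125), (146.01675415039062, 115.61949157714844), 83.82585144042969)
```

View pics/t2.png

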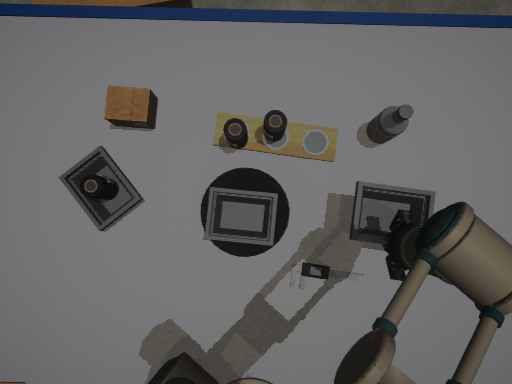

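Request:
servo_tool(moves=[{"dp": [0.185,-0.027,0],"delta_rot": [0,0,0],"fingers": 0},{"dp": [0.185,-0.027,0],"delta_rot": [0,0,0],"fingers": 0},{"dp": [0.185,-0.027,0],"delta_rot": [0,0,0],"fingers": 0},{"dp": [0.185,-0.027,0],"delta_rot": [0,0,0],"fingers": 0},{"dp": [0.185,-0.027,0],"delta_rot": [0,0,0],"fingers": 0}])

```text
clock: 4.4
position: [0.4256, -0.0772, 0.2331]
ee_rot: [0.001, 0.746, 0.666, 0.001]
contact_force: [0.5, -0.1, -1.1]
width: 0.0073
gripper_force: 80.5
```

Request:
servo_tool(moves=[{"dp": [0.185,-0.027,0],"delta_rot": [0,0,0],"fingers": 0},{"dp": [0.185,-0.027,0],"delta_rot": [0,0,0],"fingers": 0},{"dp": [0.185,-0.027,0],"delta_rot": [0,0,0],"fingers": 0},{"dp": [0,0,0],"delta_rot": [0,0,-0.41],"fingers": 0},{"dp": [0,0,0],"delta_rot": [0,0,0],"fingers": 0}])

```text
clock: 4.9
position: [0.422, 0.0346, 0.233]
ee_rot: [0.001, 0.731, 0.683, 0.001]
contact_force: [-0.8, -0.8, -1.3]
width: 0.0073
gripper_force: 80.5
```

```bash
cat > held.py <<'E'
import st
from m import *
def held(c,z,r=.1,name='top'):
    im,d,W=cloud(name)
    P=W.reshape(-1,3);P=P[(np.linalg.norm(P[:,:2]-c,axis=1)<r)&(abs(P[:,2]-z)<.016)]
    rng=np.random.default_rng(0);best=0
    for _ in range(2000):
        a=P[rng.choice(len(P),3,replace=False)]
        try: x=np.linalg.solve(np.c_[a[:,:2]-c,np.ones(3)],a[:,2])
        except Exception: continue
        if np.hypot(*x[:2])>.2: continue
        i=abs((P[:,:2]-c)@x[:2]+x[2]-P[:,2])<.002
        if i.sum()>best: best=i.sum();I=i
    Q=P[I];x=np.linalg.lstsq(np.c_[Q[:,:2]-c,np.ones(len(Q))],Q[:,2],rcond=None)[0]
    r=cv2.minAreaRect((Q[:,:2]*1000).astype(np.float32));print(name,best,'slope',x.round(4),r)
    return im,W
E
python3 - <<'E'
from held import *
c=np.array([.476,.030])
held(c,.177); im,W=held(c,.177,name='scene'); save('s2.png',im)
E
```

```text
TCP [0.422  0.0346 0.233 ] phi 86.08 w 0.0073 gf 80.5 F [-0.8 -0.8 -1.3] t 4.9 q6 -0.01
top 614 slope [-0.0027 -0.0028  0.1803] ((475.4629821777344, 30.044235229492188), (152.07249450683594, 115.68203735351562), 86.13330841064453)
scene 834 slope [-0.0042 -0.0043  0.1784] ((477.284423828125, 28.781654357910156), (152.22315979003906, 118.49737548828125), 85.96656799316406)
```

Request:
servo_tool(moves=[{"dp": [0,0.002,0.12],"delta_rot": [0,0,0],"fingers": 0},{"dp": [0,0,0.12],"delta_rot": [0,0,0],"fingers": 0},{"dp": [0,0,0.1],"delta_rot": [0,0,0],"fingers": 0},{"dp": [0,0,0.06],"delta_rot": [0,0,0],"fingers": 0},{"dp": [0,0,0.025],"delta_rot": [0,0,0],"fingers": 0}])

```text
clock: 5.5
position: [0.422, 0.0326, 0.146]
ee_rot: [-0.001, 0.733, 0.681, -0.001]
contact_force: [-0.1, 0.7, -0.9]
width: 0.0069
gripper_force: 80.5
```

Request:
servo_tool(moves=[{"dp": [0,0,0.01],"delta_rot": [0,0,0],"fingers": 0},{"dp": [0,0,0.01],"delta_rot": [0,0,0],"fingers": 0}])

```text
clock: 5.7
position: [0.4232, 0.033, 0.1433]
ee_rot: [0.001, 0.732, 0.681, 0.0]
contact_force: [-0.6, -1.0, -2.2]
width: 0.007
gripper_force: 80.5
```

Request:
servo_tool(moves=[{"dp": [0,0,0],"delta_rot": [0,0,0],"fingers": 0.3},{"dp": [0,0,0],"delta_rot": [0,0,0],"fingers": 0.3},{"dp": [0,0,-0.2],"delta_rot": [0,0,0],"fingers": 0.3},{"dp": [0,0,-0.2],"delta_rot": [0,0,0],"fingers": 0.8},{"dp": [0,0,-0.2],"delta_rot": [0,0,0],"fingers": 1}])

```text
clock: 6.2
position: [0.4224, 0.0335, 0.2648]
ee_rot: [0.0, 0.732, 0.682, 0.0]
contact_force: [2.0, -0.6, -0.1]
width: 0.054
gripper_force: 0.0
```

```bash
python3 - <<'E'
from held import *
im,W=held(np.array([.476,.030]),.086)
held(np.array([.476,.030]),.086,name='scene')
rolls(W,dict(b1=(220,250,113,152),b2=(260,290,105,145)),.106,.125)
E
```

```text
TCP [0.4224 0.0335 0.2648] phi 85.94 w 0.054 gf 0.0 F [ 2.  -0.6 -0.1] t 6.2 q6 -0.01
top 456 slope [-0.005   0.0002  0.0876] ((476.5703125, 28.18250274658203), (151.89358520507812, 115.66146850585938), 85.81044006347656)
scene 771 slope [ 0.0008 -0.0014  0.0856] ((478.3218688964844, 27.792430877685547), (152.69577026367188, 117.9370346069336), 85.98788452148438)
b1 435 (659.3099365234375, 47.045135498046875) 24.973648071289062 0.11735188469871087
b2 432 (679.0211181640625, -38.74436950683594) 24.919578552246094 0.11742490778000414
```

Request:
servo_tool(moves=[{"dp": [-0.038,0.187,0],"delta_rot": [0,0,0],"fingers": 1},{"dp": [-0.038,0.187,0],"delta_rot": [0,0,0],"fingers": 1},{"dp": [-0.038,0.187,0],"delta_rot": [0,0,0],"fingers": 1},{"dp": [-0.038,0.187,0],"delta_rot": [0,0,0],"fingers": 1},{"dp": [-0.038,0.187,0],"delta_rot": [0,0,0],"fingers": 1}])

```text
clock: 6.8
position: [0.6076, -0.018, 0.2625]
ee_rot: [-0.0, 0.732, 0.682, -0.0]
contact_force: [-0.3, -0.3, 0.3]
width: 0.0854
gripper_force: 0.0
```

Request:
servo_tool(moves=[{"dp": [-0.038,0.187,0],"delta_rot": [0,0,0],"fingers": 1},{"dp": [-0.038,0.187,0],"delta_rot": [0,0,0],"fingers": 1},{"dp": [0,0,0],"delta_rot": [0,0,0],"fingers": 1},{"dp": [0,0,0],"delta_rot": [0,0,0],"fingers": 1}])

```text
clock: 7.2
position: [0.6799, -0.0383, 0.2615]
ee_rot: [-0.001, 0.732, 0.681, -0.001]
contact_force: [-0.7, 0.2, 0.7]
width: 0.0855
gripper_force: 0.0
```

Request:
servo_tool(moves=[{"dp": [0,0,0.2],"delta_rot": [0,0,0],"fingers": 1},{"dp": [0,0,0.2],"delta_rot": [0,0,0],"fingers": 1},{"dp": [0,0,0.15],"delta_rot": [0,0,0],"fingers": 1},{"dp": [0,0,0.07],"delta_rot": [0,0,0],"fingers": 1},{"dp": [0,0,0],"delta_rot": [0,0,0],"fingers": 1}])

```text
clock: 7.7
position: [0.6778, -0.0376, 0.1371]
ee_rot: [-0.002, 0.732, 0.682, -0.002]
contact_force: [0.1, -0.4, -0.1]
width: 0.0852
gripper_force: 0.0
```

Request:
servo_tool(moves=[{"dp": [0,0,0],"delta_rot": [0,0,0],"fingers": 0.6},{"dp": [0,0,0],"delta_rot": [0,0,0],"fingers": 0.5},{"dp": [0,0,0],"delta_rot": [0,0,0],"fingers": 0.4},{"dp": [0,0,0],"delta_rot": [0,0,0],"fingers": 0.4}], force=50)

```text
clock: 8.1
position: [0.6806, -0.0383, 0.1413]
ee_rot: [0.001, 0.732, 0.682, 0.001]
contact_force: [-1.1, 1.0, 6.1]
width: 0.049
gripper_force: 51.1
```

Request:
servo_tool(moves=[{"dp": [0,0,-0.05],"delta_rot": [0,0,0],"fingers": 0.4},{"dp": [0,0,-0.05],"delta_rot": [0,0,0],"fingers": 0.4},{"dp": [0,0,0],"delta_rot": [0,0,0],"fingers": 0.4}])

```text
clock: 8.4
position: [0.681, -0.0383, 0.161]
ee_rot: [0.002, 0.732, 0.682, 0.001]
contact_force: [0.6, -0.4, -1.6]
width: 0.0488
gripper_force: 51.8
```

```bash
cat > rg.py <<'E'
import st
from m import *
im,d,W=cloud('scene')
for n,c in dict(mid=(.674,-.04),left=(.666,.047),a=(.655,-.137)).items():
    P=W.reshape(-1,3);P=P[(np.hypot(P[:,0]-c[0],P[:,1]-c[1])<.04)&(P[:,2]>.02)&(P[:,2]<.15)]
    if len(P)<50: print(n,len(P));continue
    from scipy.optimize import least_squares
    Q=P[(P[:,2]>.02)&(P[:,2]<.06)]
    if len(Q)<20: print(n,'few',len(Q));continue
    f=lambda x:np.hypot(Q[:,0]-x[0],Q[:,1]-x[1])-.025
    x=least_squares(f,np.array(c)+[0.0,0],loss='soft_l1',f_scale=.002).x
    print(n,'scene axis',x.round(4),len(Q))
    T=P[(P[:,2]>.104)&(P[:,2]<.15)]
    if len(T)>20: print('   top',np.percentile(T[:,2],90).round(4))
E
python3 rg.py
```

```text
TCP [ 0.681  -0.0383  0.161 ] phi 85.93 w 0.0488 gf 51.8 F [ 0.6 -0.4 -1.6] t 8.4 q6 -0.09
mid scene axis [ 0.6813 -0.0394] 146
   top 0.1376
left scene axis [0.6606 0.0465] 185
   top 0.1177
a 0
```

Request:
servo_tool(moves=[{"dp": [-0.015,-0.034,0],"delta_rot": [0,0,0],"fingers": 0.4},{"dp": [-0.014,-0.034,0],"delta_rot": [0,0,0],"fingers": 0.4},{"dp": [0,0,0.05],"delta_rot": [0,0,0],"fingers": 0.4},{"dp": [0,0,0.03],"delta_rot": [0,0,0],"fingers": 0.4},{"dp": [0,0,0.015],"delta_rot": [0,0,0],"fingers": 0.4}])

```text
clock: 8.95
position: [0.6647, -0.043, 0.1409]
ee_rot: [-0.001, 0.732, 0.682, -0.001]
contact_force: [-8.3, 0.8, 23.3]
width: 0.0491
gripper_force: 52.4
```

Request:
servo_tool(moves=[{"dp": [0,0,0.005],"delta_rot": [0,0,0],"fingers": 0.4},{"dp": [0,0,0],"delta_rot": [0,0,0],"fingers": 0.7},{"dp": [0,0,0],"delta_rot": [0,0,0],"fingers": 0.9},{"dp": [0,0,-0.1],"delta_rot": [0,0,0],"fingers": 1},{"dp": [0,0,-0.2],"delta_rot": [0,0,0],"fingers": 1}])

```text
clock: 9.45
position: [0.6641, -0.0427, 0.1951]
ee_rot: [-0.003, 0.732, 0.682, -0.003]
contact_force: [0.7, 0.5, 0.1]
width: 0.0854
gripper_force: 0.0
```

```bash
python3 rg.py
```

```text
TCP [ 0.6641 -0.0427  0.1951] phi 85.93 w 0.0854 gf 0.0 F [0.7 0.5 0.1] t 9.45 q6 -0.1
mid scene axis [ 0.6647 -0.0438] 192
   top 0.1178
left scene axis [0.6606 0.0466] 178
   top 0.1175
a 0
```

Request:
servo_tool(moves=[{"dp": [0,0,-0.13],"delta_rot": [0,0,0],"fingers": 1},{"dp": [0.148,-0.018,0],"delta_rot": [0,0,0],"fingers": 1},{"dp": [0.148,-0.018,0],"delta_rot": [0,0,0],"fingers": 1},{"dp": [0.148,-0.018,0],"delta_rot": [0,0,0],"fingers": 1},{"dp": [0,0,0],"delta_rot": [0,0,0],"fingers": 1}])

```text
clock: 10.0
position: [0.6612, 0.0501, 0.2244]
ee_rot: [-0.001, 0.731, 0.683, 0.001]
contact_force: [-0.3, -0.2, -0.2]
width: 0.0853
gripper_force: 0.0
```

Request:
servo_tool(moves=[{"dp": [0,0,0],"delta_rot": [0,0,0],"fingers": 1}])

```text
clock: 10.1
position: [0.6616, 0.0469, 0.2244]
ee_rot: [0.0, 0.731, 0.682, -0.0]
contact_force: [0.5, -0.1, -0.6]
width: 0.0849
gripper_force: 0.0
```

Request:
servo_tool(moves=[{"dp": [0,-0.01,0.2],"delta_rot": [0,0,0],"fingers": 1},{"dp": [0,0,0.15],"delta_rot": [0,0,0],"fingers": 1},{"dp": [0,0,0.075],"delta_rot": [0,0,0],"fingers": 1},{"dp": [0,0,0],"delta_rot": [0,0,0],"fingers": 0.8},{"dp": [0,0,0],"delta_rot": [0,0,0],"fingers": 0.6}])

```text
clock: 10.6
position: [0.66, 0.0455, 0.1399]
ee_rot: [0.0, 0.732, 0.681, -0.0]
contact_force: [0.6, 0.1, 0.5]
width: 0.0593
gripper_force: 0.0
```

Request:
servo_tool(moves=[{"dp": [0,0,0],"delta_rot": [0,0,0],"fingers": 0.5},{"dp": [0,0,0],"delta_rot": [0,0,0],"fingers": 0.4},{"dp": [0,0,0],"delta_rot": [0,0,0],"fingers": 0.4},{"dp": [0,0,-0.05],"delta_rot": [0,0,0],"fingers": 0.4},{"dp": [0,0,-0.05],"delta_rot": [0,0,0],"fingers": 0.4}])

```text
clock: 11.1
position: [0.659, 0.0467, 0.1603]
ee_rot: [-0.0, 0.732, 0.682, -0.0]
contact_force: [1.0, -0.5, -3.0]
width: 0.0489
gripper_force: 52.1
```

Request:
servo_tool(moves=[{"dp": [0,0,0],"delta_rot": [0,0,0],"fingers": 0.4},{"dp": [0,0,0],"delta_rot": [0,0,0],"fingers": 0.4}])

```text
clock: 11.3
position: [0.6596, 0.0466, 0.1605]
ee_rot: [0.0, 0.732, 0.682, 0.0]
contact_force: [-0.1, 0.2, -3.2]
width: 0.0488
gripper_force: 52.2
```

Request:
servo_tool(moves=[{"dp": [0.015,0.044,0],"delta_rot": [0,0,0],"fingers": 0.4},{"dp": [0.015,0.044,0],"delta_rot": [0,0,0],"fingers": 0.4},{"dp": [0,0,0.05],"delta_rot": [0,0,0],"fingers": 0.4},{"dp": [0,0,0.03],"delta_rot": [0,0,0],"fingers": 0.4},{"dp": [0,0,0.01],"delta_rot": [0,0,0],"fingers": 0.4}])

```text
clock: 11.8
position: [0.6769, 0.0513, 0.1411]
ee_rot: [-0.001, 0.732, 0.682, -0.001]
contact_force: [-2.0, 0.4, 7.2]
width: 0.0489
gripper_force: 52.9
```

Request:
servo_tool(moves=[{"dp": [0,0,0.005],"delta_rot": [0,0,0],"fingers": 0.4},{"dp": [0,0,0],"delta_rot": [0,0,0],"fingers": 0.4},{"dp": [0,0,0],"delta_rot": [0,0,0],"fingers": 0.7},{"dp": [0,0,0],"delta_rot": [0,0,0],"fingers": 1},{"dp": [0,0,0],"delta_rot": [0,0,0],"fingers": 1}])

```text
clock: 12.3
position: [0.6777, 0.0511, 0.1409]
ee_rot: [0.0, 0.732, 0.682, 0.0]
contact_force: [0.4, 0.0, -0.4]
width: 0.0849
gripper_force: 0.0
```

Request:
servo_tool(moves=[{"dp": [0,0,-0.15],"delta_rot": [0,0,0],"fingers": 1},{"dp": [0,0,-0.2],"delta_rot": [0,0,0],"fingers": 1},{"dp": [0,0,-0.2],"delta_rot": [0,0,0],"fingers": 1}])

```text
clock: 12.6
position: [0.6773, 0.0512, 0.2515]
ee_rot: [-0.0, 0.732, 0.682, -0.0]
contact_force: [1.2, 0.0, -0.0]
width: 0.0855
gripper_force: 0.0
```

```bash
python3 rg.py
```

```text
TCP [0.6773 0.0512 0.2515] phi 85.92 w 0.0855 gf 0.0 F [ 1.2  0.  -0. ] t 12.6 q6 0.04
mid scene axis [ 0.6648 -0.0439] 166
   top 0.1177
left scene axis [0.677  0.0521] 176
   top 0.1177
a 0
```

Request:
servo_tool(moves=[{"dp": [0.159,-0.093,0],"delta_rot": [0,0,0],"fingers": 1},{"dp": [0.159,-0.093,0],"delta_rot": [0,0,0],"fingers": 1},{"dp": [0.159,-0.093,0],"delta_rot": [0,0,0],"fingers": 1},{"dp": [0.159,-0.093,0],"delta_rot": [0,0,0],"fingers": 1},{"dp": [0.159,-0.093,0],"delta_rot": [0,0,0],"fingers": 1}])

```text
clock: 13.15
position: [0.5954, 0.2176, 0.2508]
ee_rot: [0.0, 0.732, 0.681, 0.0]
contact_force: [0.2, 0.3, 0.3]
width: 0.0852
gripper_force: 0.0
```

Request:
servo_tool(moves=[{"dp": [0.159,-0.093,0],"delta_rot": [0,0,0],"fingers": 1},{"dp": [0.159,-0.093,0],"delta_rot": [0,0,0],"fingers": 1},{"dp": [0.159,-0.093,0],"delta_rot": [0,0,0],"fingers": 1},{"dp": [0.157,-0.093,0],"delta_rot": [0,0,0],"fingers": 1},{"dp": [0,0,0],"delta_rot": [0,0,0],"fingers": 1}])

```text
clock: 13.65
position: [0.5285, 0.3521, 0.2508]
ee_rot: [-0.001, 0.73, 0.683, 0.001]
contact_force: [-0.3, -0.7, -0.0]
width: 0.0854
gripper_force: 0.0
```

Request:
servo_tool(moves=[{"dp": [0,0,0],"delta_rot": [0,0,0],"fingers": 1}])

```text
clock: 13.75
position: [0.5305, 0.3487, 0.2507]
ee_rot: [0.0, 0.731, 0.682, 0.0]
contact_force: [0.8, -0.0, 0.2]
width: 0.0856
gripper_force: 0.0
```

Request:
servo_tool(moves=[{"dp": [0,0,0.2],"delta_rot": [0,0,0],"fingers": 1},{"dp": [0,0,0.2],"delta_rot": [0,0,0],"fingers": 1},{"dp": [0,0,0.12],"delta_rot": [0,0,0],"fingers": 1},{"dp": [0,0,0],"delta_rot": [0,0,0],"fingers": 0.8},{"dp": [0,0,0],"delta_rot": [0,0,0],"fingers": 0.6}])

```text
clock: 14.25
position: [0.5317, 0.3473, 0.1471]
ee_rot: [0.0, 0.732, 0.681, 0.0]
contact_force: [0.2, -0.3, 0.5]
width: 0.0591
gripper_force: 0.0
```

Request:
servo_tool(moves=[{"dp": [0,0,0],"delta_rot": [0,0,0],"fingers": 0.5},{"dp": [0,0,0],"delta_rot": [0,0,0],"fingers": 0.4},{"dp": [0,0,0],"delta_rot": [0,0,0],"fingers": 0.4},{"dp": [0,0,-0.05],"delta_rot": [0,0,0],"fingers": 0.4},{"dp": [0,0,-0.1],"delta_rot": [0,0,0],"fingers": 0.4}])

```text
clock: 14.75
position: [0.5294, 0.3477, 0.176]
ee_rot: [-0.001, 0.732, 0.682, -0.002]
contact_force: [-0.0, 1.0, -3.5]
width: 0.0491
gripper_force: 52.2
```

Request:
servo_tool(moves=[{"dp": [0,0,-0.15],"delta_rot": [0,0,0],"fingers": 0.4},{"dp": [0,0,-0.2],"delta_rot": [0,0,0],"fingers": 0.4},{"dp": [0,0,-0.2],"delta_rot": [0,0,0],"fingers": 0.4},{"dp": [0,0,0],"delta_rot": [0,0,0],"fingers": 0.4},{"dp": [0,0,0],"delta_rot": [0,0,0],"fingers": 0.4}])

```text
clock: 15.25
position: [0.5306, 0.3483, 0.2882]
ee_rot: [0.0, 0.732, 0.682, 0.001]
contact_force: [0.3, -0.1, -3.9]
width: 0.0491
gripper_force: 52.8
```

Request:
servo_tool(moves=[{"dp": [-0.1,0.033,0],"delta_rot": [0,0,0],"fingers": 0.4},{"dp": [-0.2,0.067,0],"delta_rot": [0,0,0],"fingers": 0.4},{"dp": [-0.2,0.067,0],"delta_rot": [0,0,0],"fingers": 0.4},{"dp": [-0.2,0.067,0],"delta_rot": [0,0,0],"fingers": 0.4},{"dp": [-0.2,0.067,0],"delta_rot": [0,0,0],"fingers": 0.4}])

```text
clock: 15.75
position: [0.5769, 0.1628, 0.2844]
ee_rot: [-0.001, 0.732, 0.682, -0.002]
contact_force: [0.6, -0.1, -2.5]
width: 0.0489
gripper_force: 52.5
```

Request:
servo_tool(moves=[{"dp": [-0.2,0.067,0],"delta_rot": [0,0,0],"fingers": 0.4},{"dp": [-0.2,0.067,0],"delta_rot": [0,0,0],"fingers": 0.4},{"dp": [-0.2,0.067,0],"delta_rot": [0,0,0],"fingers": 0.4},{"dp": [-0.2,0.067,0],"delta_rot": [0,0,0],"fingers": 0.4},{"dp": [-0.2,0.067,0],"delta_rot": [0,0,0],"fingers": 0.4}])

```text
clock: 16.25
position: [0.6296, -0.0413, 0.2843]
ee_rot: [-0.002, 0.732, 0.682, -0.001]
contact_force: [0.0, 0.8, -2.6]
width: 0.0493
gripper_force: 52.5
```

Request:
servo_tool(moves=[{"dp": [-0.2,0.067,0],"delta_rot": [0,0,0],"fingers": 0.4},{"dp": [-0.2,0.067,0],"delta_rot": [0,0,0],"fingers": 0.4},{"dp": [-0.078,0.027,0],"delta_rot": [0,0,0],"fingers": 0.4},{"dp": [0,0,0],"delta_rot": [0,0,0],"fingers": 0.4},{"dp": [0,0,0],"delta_rot": [0,0,0],"fingers": 0.4}])

```text
clock: 16.75
position: [0.6551, -0.1366, 0.2851]
ee_rot: [-0.002, 0.732, 0.681, -0.001]
contact_force: [0.2, 0.4, -3.1]
width: 0.0489
gripper_force: 52.5
```

```bash
python3 - <<'E'
import st
from m import *
from scipy.optimize import least_squares
im,d,W=cloud('scene')
P=W.reshape(-1,3);Q=P[(np.hypot(P[:,0]-.656,P[:,1]+.137)<.045)&(P[:,2]>.14)&(P[:,2]<.20)]
x=least_squares(lambda x:np.hypot(Q[:,0]-x[0],Q[:,1]-x[1])-.025,[.656,-.137],loss='soft_l1',f_scale=.002).x
print(x,len(Q),Q[:,2].min())
E
```

```text
TCP [ 0.6551 -0.1366  0.2851] phi 85.91 w 0.0489 gf 52.5 F [ 0.2  0.4 -3.1] t 16.75 q6 -0.24
[ 0.65475563 -0.13592629] 434 0.14097123723601546
```

Request:
servo_tool(moves=[{"dp": [-0.005,0.003,0.2],"delta_rot": [0,0,0],"fingers": 0.4},{"dp": [0,0,0.2],"delta_rot": [0,0,0],"fingers": 0.4},{"dp": [0,0,0.15],"delta_rot": [0,0,0],"fingers": 0.4},{"dp": [0,0,0.08],"delta_rot": [0,0,0],"fingers": 0.4},{"dp": [0,0,0.03],"delta_rot": [0,0,0],"fingers": 0.4}])

```text
clock: 17.3
position: [0.6548, -0.136, 0.1524]
ee_rot: [-0.003, 0.731, 0.682, -0.001]
contact_force: [-0.7, -0.0, -3.2]
width: 0.0493
gripper_force: 52.8
```

Request:
servo_tool(moves=[{"dp": [0,0,0.01],"delta_rot": [0,0,0],"fingers": 0.4},{"dp": [0,0,0],"delta_rot": [0,0,0],"fingers": 0.4}])

```text
clock: 17.5
position: [0.657, -0.1378, 0.1539]
ee_rot: [0.001, 0.731, 0.682, 0.0]
contact_force: [0.4, 0.7, -1.8]
width: 0.0491
gripper_force: 52.8
```

Request:
servo_tool(moves=[{"dp": [0,0,0.01],"delta_rot": [0,0,0],"fingers": 0.4},{"dp": [0,0,0.007],"delta_rot": [0,0,0],"fingers": 0.4},{"dp": [0,0,0],"delta_rot": [0,0,0],"fingers": 0.4}])

```text
clock: 17.8
position: [0.657, -0.1387, 0.1506]
ee_rot: [0.001, 0.732, 0.682, 0.001]
contact_force: [-0.6, -0.5, 0.1]
width: 0.0491
gripper_force: 52.8
```

Request:
servo_tool(moves=[{"dp": [0,0,0.004],"delta_rot": [0,0,0],"fingers": 0.4},{"dp": [0,0,0],"delta_rot": [0,0,0],"fingers": 0.6},{"dp": [0,0,0],"delta_rot": [0,0,0],"fingers": 0.8},{"dp": [0,0,0],"delta_rot": [0,0,0],"fingers": 1},{"dp": [0,0,-0.1],"delta_rot": [0,0,0],"fingers": 1}])

```text
clock: 18.3
position: [0.6549, -0.1381, 0.1659]
ee_rot: [-0.003, 0.732, 0.681, -0.002]
contact_force: [-0.4, 0.4, 0.1]
width: 0.0854
gripper_force: 0.0
```

Request:
servo_tool(moves=[{"dp": [0,0,-0.2],"delta_rot": [0,0,0],"fingers": 1},{"dp": [0,0,-0.2],"delta_rot": [0,0,0],"fingers": 1},{"dp": [0,0,-0.2],"delta_rot": [0,0,0],"fingers": 1},{"dp": [0,0,0],"delta_rot": [0,0,0],"fingers": 0.5}])

```text
clock: 18.7
position: [0.6591, -0.1393, 0.2958]
ee_rot: [0.006, 0.732, 0.682, 0.003]
contact_force: [0.8, 0.1, 0.7]
width: 0.0731
gripper_force: 0.0
```

```bash
python3 rg.py; python3 - <<'E'
from held import *
im,W=held(np.array([.530,.347]),.066)
held(np.array([.476,.029]),.086)
E
```

```text
TCP [ 0.6591 -0.1393  0.2958] phi 85.94 w 0.0731 gf 0.0 F [0.8 0.1 0.7] t 18.7 q6 -0.24
mid scene axis [ 0.6648 -0.0438] 196
   top 0.1177
left scene axis [0.677  0.0521] 182
   top 0.1177
a scene axis [ 0.6571 -0.1387] 206
   top 0.1177
TCP [ 0.6579 -0.139   0.2926] phi 85.93 w 0.0661 gf 0.0 F [-0.7 -0.5 -1.3] t 18.75 q6 -0.24
top 700 slope [-0.0004  0.0019  0.0671] ((529.8040161132812, 347.0838623046875), (153.13465881347656, 116.48214721679688), 40.173980712890625)
top 597 slope [-0.0001  0.0005  0.0871] ((476.5335693359375, 29.26694107055664), (150.13845825195312, 116.02848815917969), 85.93085479736328)
```

Request:
servo_tool(moves=[{"dp": [0.198,-0.077,0],"delta_rot": [0,0,0],"fingers": 0.35},{"dp": [0.198,-0.077,0],"delta_rot": [0,0,0],"fingers": 0.35},{"dp": [0.198,-0.077,0],"delta_rot": [0,0,0],"fingers": 0.35},{"dp": [0.198,-0.077,0],"delta_rot": [0,0,0],"fingers": 0.35},{"dp": [0.198,-0.077,0],"delta_rot": [0,0,0],"fingers": 0.35}])

```text
clock: 19.35
position: [0.5922, 0.0658, 0.2863]
ee_rot: [-0.001, 0.732, 0.681, -0.001]
contact_force: [0.0, 0.3, -0.3]
width: 0.0299
gripper_force: 0.0
```

Request:
servo_tool(moves=[{"dp": [0.198,-0.077,0],"delta_rot": [0,0,0],"fingers": 0.35},{"dp": [0.198,-0.077,0],"delta_rot": [0,0,0],"fingers": 0.35},{"dp": [0.198,-0.077,0],"delta_rot": [0,0,0],"fingers": 0.35},{"dp": [0.198,-0.077,0],"delta_rot": [0,0,0],"fingers": 0.35},{"dp": [0.198,-0.077,0],"delta_rot": [0,0,0],"fingers": 0.35}])

```text
clock: 19.85
position: [0.5295, 0.2686, 0.2864]
ee_rot: [-0.001, 0.732, 0.682, -0.002]
contact_force: [0.0, 0.1, -0.2]
width: 0.03
gripper_force: 0.0
```

Request:
servo_tool(moves=[{"dp": [0.198,-0.077,0],"delta_rot": [0,0,0],"fingers": 0.35},{"dp": [0.198,-0.077,0],"delta_rot": [0,0,0],"fingers": 0.35},{"dp": [0.198,-0.077,0],"delta_rot": [0,0,0],"fingers": 0.35},{"dp": [0,0,0],"delta_rot": [0,0,1],"fingers": 0.35},{"dp": [0,0,0],"delta_rot": [0,0,1],"fingers": 0.35}])

```text
clock: 20.35
position: [0.4918, 0.3903, 0.2859]
ee_rot: [-0.0, 0.797, 0.605, -0.002]
contact_force: [-0.2, -0.6, 0.2]
width: 0.0298
gripper_force: 0.0
```

Request:
servo_tool(moves=[{"dp": [0,0,0],"delta_rot": [0,0,1],"fingers": 0.35},{"dp": [0,0,0],"delta_rot": [0,0,1],"fingers": 0.35},{"dp": [0,0,0],"delta_rot": [0,0,1],"fingers": 0.35},{"dp": [0,0,0],"delta_rot": [0,0,1],"fingers": 0.35},{"dp": [0,0,0],"delta_rot": [0,0,1],"fingers": 0.35}])

```text
clock: 20.85
position: [0.4926, 0.3887, 0.2861]
ee_rot: [0.0, 0.922, 0.387, -0.002]
contact_force: [-0.1, -0.2, -0.0]
width: 0.0301
gripper_force: 0.0
```

Request:
servo_tool(moves=[{"dp": [0,0,0],"delta_rot": [0,0,1],"fingers": 0.35},{"dp": [0,0,0],"delta_rot": [0,0,0],"fingers": 0.35},{"dp": [0,0,0],"delta_rot": [0,0,0],"fingers": 0.35}])

```text
clock: 21.15
position: [0.4929, 0.3889, 0.287]
ee_rot: [0.0, 0.939, 0.344, -0.001]
contact_force: [0.4, -0.7, -0.4]
width: 0.0298
gripper_force: 0.0
```

```bash
python3 st.py
```

```text
TCP [0.4929 0.3889 0.287 ] phi 40.21 w 0.0298 gf 0.0 F [ 0.4 -0.7 -0.4] t 21.15 q6 1.43
```

Request:
servo_tool(moves=[{"dp": [0.006,0.011,0.2],"delta_rot": [0,0,0],"fingers": 0.35},{"dp": [0,0,0.2],"delta_rot": [0,0,0],"fingers": 0.35},{"dp": [0,0,0.2],"delta_rot": [0,0,0],"fingers": 0.35},{"dp": [0,0,0.15],"delta_rot": [0,0,0],"fingers": 0.35},{"dp": [0,0,0.07],"delta_rot": [0,0,0],"fingers": 0.35}])

```text
clock: 21.65
position: [0.4939, 0.387, 0.1209]
ee_rot: [0.001, 0.939, 0.343, -0.003]
contact_force: [0.1, -0.3, -0.1]
width: 0.0299
gripper_force: 0.0
```

Request:
servo_tool(moves=[{"dp": [0,0,0],"delta_rot": [0,0,0],"fingers": 0.35},{"dp": [0,0,0],"delta_rot": [0,0,0],"fingers": 0.35}])

```text
clock: 21.85
position: [0.4964, 0.3887, 0.1255]
ee_rot: [-0.0, 0.939, 0.343, 0.001]
contact_force: [-0.3, 0.3, 0.9]
width: 0.0305
gripper_force: 0.0
```

Request:
servo_tool(moves=[{"dp": [0,0,0.013],"delta_rot": [0,0,0],"fingers": 0.35},{"dp": [0,0,0],"delta_rot": [0,0,0],"fingers": 0},{"dp": [0,0,0],"delta_rot": [0,0,0],"fingers": 0},{"dp": [0,0,0],"delta_rot": [0,0,0],"fingers": 0},{"dp": [0,0,0],"delta_rot": [0,0,0],"fingers": 0}], force=80)

```text
clock: 22.35
position: [0.4961, 0.3887, 0.1236]
ee_rot: [-0.0, 0.939, 0.343, 0.001]
contact_force: [-1.5, -0.3, 5.5]
width: 0.0066
gripper_force: 81.1
```

Request:
servo_tool(moves=[{"dp": [0,0,-0.05],"delta_rot": [0,0,0],"fingers": 0},{"dp": [0,0,-0.1],"delta_rot": [0,0,0],"fingers": 0},{"dp": [0,0,-0.15],"delta_rot": [0,0,0],"fingers": 0},{"dp": [0,0,-0.2],"delta_rot": [0,0,0],"fingers": 0},{"dp": [0,0,-0.15],"delta_rot": [0,0,0],"fingers": 0}])

```text
clock: 22.85
position: [0.4958, 0.3883, 0.2543]
ee_rot: [-0.0, 0.939, 0.343, 0.001]
contact_force: [1.2, -0.5, -2.5]
width: 0.0065
gripper_force: 80.0
```

Request:
servo_tool(moves=[{"dp": [0,0,0],"delta_rot": [0,0,0],"fingers": 0},{"dp": [0,0,0],"delta_rot": [0,0,0],"fingers": 0}])

```text
clock: 23.05
position: [0.4954, 0.3881, 0.2522]
ee_rot: [0.0, 0.939, 0.343, 0.0]
contact_force: [0.1, -0.6, -3.2]
width: 0.0069
gripper_force: 80.0
```

```bash
python3 - <<'E'
from held import *
held(np.array([.530,.347]),.195)
E
```

```text
TCP [0.4954 0.3881 0.2522] phi 40.09 w 0.0069 gf 80.0 F [ 0.1 -0.6 -3.2] t 23.05 q6 1.43
top 913 slope [-0.003  -0.0011  0.1954] ((525.77392578125, 350.29473876953125), (153.16012573242188, 128.43032836914062), 40.05038833618164)
```

Request:
servo_tool(moves=[{"dp": [-0.142,0.113,0],"delta_rot": [0,0,0],"fingers": 0},{"dp": [-0.142,0.113,0],"delta_rot": [0,0,0],"fingers": 0},{"dp": [-0.142,0.113,0],"delta_rot": [0,0,0],"fingers": 0},{"dp": [-0.142,0.113,0],"delta_rot": [0,0,0],"fingers": 0},{"dp": [-0.142,0.113,0],"delta_rot": [0,0,0],"fingers": 0}])

```text
clock: 23.6
position: [0.4581, 0.2087, 0.2497]
ee_rot: [-0.0, 0.939, 0.343, -0.003]
contact_force: [1.1, -1.1, -2.2]
width: 0.0068
gripper_force: 80.0
```

Request:
servo_tool(moves=[{"dp": [-0.142,0.113,0],"delta_rot": [0,0,0],"fingers": 0},{"dp": [-0.142,0.113,0],"delta_rot": [0,0,0],"fingers": 0},{"dp": [-0.142,0.113,0],"delta_rot": [0,0,0],"fingers": 0},{"dp": [-0.142,0.113,0],"delta_rot": [0,0,0],"fingers": 0},{"dp": [-0.142,0.113,0],"delta_rot": [0,0,0],"fingers": 0}])

```text
clock: 24.1
position: [0.4221, 0.0312, 0.2501]
ee_rot: [-0.001, 0.939, 0.343, -0.002]
contact_force: [1.2, -0.4, -2.4]
width: 0.0067
gripper_force: 80.0
```

Request:
servo_tool(moves=[{"dp": [0,0,0],"delta_rot": [0,0,-1],"fingers": 0},{"dp": [0,0,0],"delta_rot": [0,0,-1],"fingers": 0},{"dp": [0,0,0],"delta_rot": [0,0,-1],"fingers": 0},{"dp": [0,0,0],"delta_rot": [0,0,-1],"fingers": 0},{"dp": [0,0,0],"delta_rot": [0,0,-1],"fingers": 0}])

```text
clock: 24.6
position: [0.4225, 0.0324, 0.25]
ee_rot: [-0.002, 0.824, 0.566, -0.002]
contact_force: [-0.0, 0.9, -1.8]
width: 0.0067
gripper_force: 80.0
```

Request:
servo_tool(moves=[{"dp": [0,0,0],"delta_rot": [0,0,-1],"fingers": 0},{"dp": [0,0,0],"delta_rot": [0,0,-1],"fingers": 0},{"dp": [0,0,0],"delta_rot": [0,0,-1],"fingers": 0},{"dp": [0,0,0],"delta_rot": [0,0,0],"fingers": 0},{"dp": [0,0,0],"delta_rot": [0,0,0],"fingers": 0}])

```text
clock: 25.1
position: [0.4231, 0.0325, 0.2508]
ee_rot: [-0.001, 0.732, 0.681, -0.001]
contact_force: [0.8, -0.7, -3.0]
width: 0.0069
gripper_force: 80.0
```

```bash
python3 - <<'E'
from held import *
c=np.array([.477,.029])
held(c,.195);held(c,.195,name='scene')
E
```

```text
TCP [0.4231 0.0325 0.2508] phi 85.81 w 0.0069 gf 80.0 F [ 0.8 -0.7 -3. ] t 25.1 q6 -0.01
top 617 slope [-0.0144  0.0012  0.1944] ((476.5726013183594, 27.439537048339844), (151.9488983154297, 115.28082275390625), 85.78309631347656)
scene 871 slope [-0.0059 -0.0037  0.1927] ((476.9453125, 27.44036102294922), (152.63697814941406, 121.5359115600586), 85.84891510009766)
```

Request:
servo_tool(moves=[{"dp": [0.006,0,0.12],"delta_rot": [0,0,0],"fingers": 0},{"dp": [0,0,0.12],"delta_rot": [0,0,0],"fingers": 0},{"dp": [0,0,0.1],"delta_rot": [0,0,0],"fingers": 0},{"dp": [0,0,0.06],"delta_rot": [0,0,0],"fingers": 0},{"dp": [0,0,0.02],"delta_rot": [0,0,0],"fingers": 0}])

```text
clock: 25.7
position: [0.423, 0.0337, 0.1667]
ee_rot: [-0.001, 0.732, 0.681, -0.001]
contact_force: [0.2, -0.0, -1.8]
width: 0.0065
gripper_force: 80.0
```

Request:
servo_tool(moves=[{"dp": [0,0,0.007],"delta_rot": [0,0,0],"fingers": 0},{"dp": [0,0,0.005],"delta_rot": [0,0,0],"fingers": 0},{"dp": [0,0,0],"delta_rot": [0,0,0],"fingers": 0}])

```text
clock: 26.0
position: [0.4245, 0.0336, 0.1662]
ee_rot: [0.001, 0.732, 0.681, 0.0]
contact_force: [0.5, -0.2, -1.9]
width: 0.0065
gripper_force: 80.0
```

Request:
servo_tool(moves=[{"dp": [0,0,0.006],"delta_rot": [0,0,0],"fingers": 0},{"dp": [0,0,0.004],"delta_rot": [0,0,0],"fingers": 0},{"dp": [0,0,0],"delta_rot": [0,0,0],"fingers": 0}])

```text
clock: 26.3
position: [0.4243, 0.0336, 0.1639]
ee_rot: [0.0, 0.732, 0.682, 0.0]
contact_force: [-0.3, 0.3, -1.0]
width: 0.0069
gripper_force: 80.1
```

Request:
servo_tool(moves=[{"dp": [0,0,0],"delta_rot": [0,0,0],"fingers": 0.3},{"dp": [0,0,0],"delta_rot": [0,0,0],"fingers": 0.3},{"dp": [0,0,-0.1],"delta_rot": [0,0,0],"fingers": 0.3},{"dp": [0,0,-0.2],"delta_rot": [0,0,0],"fingers": 0.3},{"dp": [0,0,-0.2],"delta_rot": [0,0,0],"fingers": 0.3}])

```text
clock: 26.8
position: [0.4236, 0.0336, 0.2646]
ee_rot: [-0.001, 0.732, 0.682, -0.001]
contact_force: [0.5, -0.2, -0.5]
width: 0.0254
gripper_force: 0.0
```

Request:
servo_tool(moves=[{"dp": [0.1,-0.2,-0.1],"delta_rot": [0,0,0],"fingers": 0.3},{"dp": [0.2,-0.2,0],"delta_rot": [0,0,0],"fingers": 0.3},{"dp": [0.2,-0.1,0],"delta_rot": [0,0,0],"fingers": 0.3},{"dp": [0.2,0,0],"delta_rot": [0,0,0],"fingers": 0.3},{"dp": [0,0,0],"delta_rot": [0,0,0],"fingers": 0.3}])

```text
clock: 27.3
position: [0.3383, 0.1792, 0.2844]
ee_rot: [-0.0, 0.73, 0.684, 0.002]
contact_force: [0.5, -1.1, 0.0]
width: 0.0256
gripper_force: 0.0
```

```bash
python3 rg.py; python3 - <<'E'
from held import *
c=np.array([.477,.029])
im,W=held(c,.106);held(c,.106,name='scene')
rolls(W,dict(l=(215,260,105,160),m=(260,298,105,160),a=(300,340,105,170)),.106,.125)
save('end.png',cv2.resize(im[90:270,180:430],None,fx=3,fy=3))
E
```

```text
TCP [0.3383 0.1792 0.2844] phi 86.28 w 0.0256 gf 0.0 F [ 0.5 -1.1  0. ] t 27.3 q6 0.37
mid scene axis [ 0.6646 -0.0438] 192
   top 0.1177
left scene axis [0.6769 0.0521] 176
   top 0.1175
a scene axis [ 0.6572 -0.1388] 203
   top 0.1178
TCP [0.3383 0.1772 0.2841] phi 86.23 w 0.0253 gf 0.0 F [-1.2  0.2  0.1] t 27.35 q6 0.37
top 751 slope [-0.0048  0.0006  0.1075] ((477.4769592285156, 28.776344299316406), (152.25323486328125, 116.04277801513672), 85.80915832519531)
scene 792 slope [ 0.003  -0.0002  0.1056] ((478.85321044921875, 28.28337860107422), (153.01449584960938, 118.92396545410156), 85.88233184814453)
l 432 (675.7301025390625, 52.89015197753906) 25.090293884277344 0.11747604092984282
m 433 (663.4603881835938, -43.731807708740234) 25.01727867126465 0.11753934109583666
a 440 (655.3051147460938, -137.82516479492188) 25.061538696289062 0.1174112090846102
```

View pics/end.png

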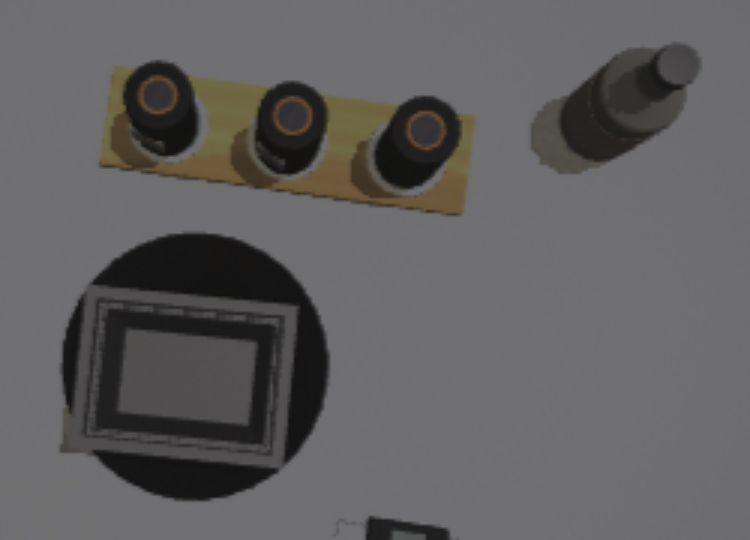

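The final crop shows the three rolls on their marks, with tops at (158,95), (292,117) and (424,130), and the nested stack at (190,375) on the mat. By measurement the rim is level at 106 mm, and every roll is within about 3 mm of its mark.

```bash
python3 -c "
from rig import manip; print(manip.sign_off())"
```

```text
the job is handed in; nothing more can be done
None
```

I handed the job in at about 27 s, well under the 72 s limit: the three tubs are nested, level and fully home on the mat, and all three rolls stand within about 3 mm of their marks, but the sign-off returned no verdict.

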